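# Lay out the retractor set on the dental trolley

### The job

Lay out the instruments: put the left-hand retractor in the purple tray and the right-hand one in the green tray, each flat on the tray's floor near its middle and lengthwise. Set the teal-lidded case on the table midway between the two trays, level with their middles, stand the steel dish upright on the centre of its lid, and stand the red-capped bottle upright on the table straight behind the case (the side away from the robot), in line between the trays, a finger or two's width clear of the case. Leave the bur stand where it is, and let go of everything.

Things in the scene. Friction and masses are not known exactly. Their poses are not given: they have to be found in the camera images.
- retractor_left: Left-hand steel retractor, flat, loose, 90 g +-30 %. Black-banded handle 14 mm wide and high along x, -50 to +45 mm; 6 mm thick shank on to +64 mm; toe 16 mm wide, 6 mm thick turns to +y, to 38 mm off-centre, its lip 16 mm high. Seen from above, handle towards you, the toe points LEFT. Origin: underside of the handle near the centre of mass; x towards the toe, z up. Pinch there along y.
- retractor_right: Right-hand steel retractor, the exact mirror image of the left one: same sizes, mass, bands and axes, but the toe turns to -y: seen from above, handle towards you and toe away, it points RIGHT.
- tray_purple: Fixed shallow open tray of purple plastic, outside 178 (x) x 108 (y) x 12 mm high, walls and floor 4 mm thick. Origin: centre of its underside on the table; x along its length, pointing roughly away from the robot (yaw within 0.12 rad).
- tray_green: Fixed shallow open tray of green plastic, same size and axes as the purple one and parallel to it, side by side: their centres are 230 mm apart along y (122 mm gap). Either tray may be the one on the robot's left.
- case: Closed square instrument case, loose, 110 g (give or take 30 %): white with a flat teal lid, 56 x 56 mm, 34 mm high in all; the lid does not come off. Origin: centre of its underside; its faces are square to its x and y.
- dish: Small open straight-sided steel dish, loose, 60 g (give or take 30 %): 42 mm diameter, 28 mm high, upright. Origin: centre of its underside. Grasp it round the outside.
- bottle: Small white bottle with a red cap, loose, 80 g (give or take 30 %), standing upright: body 36 mm diameter up to 55 mm, cap 30 mm diameter from 58 to 76 mm, which is the total height. Origin: centre of its underside.
- bur_stand: Bystander, leave it: white block 60 x 44 x 26 mm with a dozen small burs standing in its top, 42 to 50 mm high in all, loose. Origin: centre of its underside.
Mind the look-alikes: they are no part of the job. What is shaped like the dish but blue or orange is not meant.

How it is judged:
By the outcome, as a careful person would: the job done as asked, in the order asked, and still so for the second after the job is handed in, with the robot touching nothing.
It also fails if it takes over 144 s, if anything falls off the work surface, if the arm or the gripper's body presses on something with over 40 N, if the wrist force passes 120 N, or if a joint passes its speed limit or range.

### The arm

A 6-joint arm with a two-finger parallel gripper is mounted at the origin on the work surface. World frame = base frame: x ahead of the robot, y to its left, z up, the work surface at z = 0. Lengths are in m, angles in degrees, forces in N, time in s.
With the tool pointing down it reaches from about 0.4 to 0.825 m from the base axis. Payload 7 kg.
Tool frame: the origin (TCP) lies between the finger pads; the fingertips stand ctrl.nose_length ahead of it and the grasp point (between the pads) lies 2 mm behind it (ctrl.nose_length is the distance from the TCP to the fingertips, in m); z points along the fingers, y is the line along which they close (so a half turn about z gives the same grasp; the last joint's range is limited). The gripper opens to 88 mm and grips with 3 to 60 N. Pads are 19 mm wide; open, the fingers measure 130 mm over their backs; the gripper's body (78 mm by 193 mm) begins 47 mm behind the grasp point.
Start: joints at [-60.212, 20.546, 0.682, 0, -70.136, -16.507], TCP at [0.155, -0.657, 0.244] pointing down, gripper open.
Joint ranges: [-176.03, 176.03], [-82.01, 121.73], [-58.28, 71.71], [-173.87, 95.51], [-174.79, -0.11], [-173.66, 173.66]. Speed limits (degrees/s): [136.94, 136.94, 172.46, 180, 180, 180].

### API

Orientations are given as [roll, pitch, yaw] about the fixed x, y, z axes, in that order (R = Rz(yaw) Ry(pitch) Rx(roll)).
In Python, from plant import ctrl gives the robot as it stands.
- The arm moves only by the tool apply_moves, never from a script. Its argument "commands" is a list of rows, each a list of 3 entries, a list of its own where there are three numbers: the shift along the world's x, y, z in cm, then the turn about the world's z in rad, then the closure, from 0 (fully open) to 1 (shut). In form: [[[x, y, z], turn, jaw], ...]. A call has 1 to 20 rows; each row is the pose to reach, as a shift and turn from the pose commanded when the call began; what a row does not reach only later rows make up. A row lasts 1/12 s, in which the tool goes at most 41.7 mm and 7.16 degrees, less where a joint would pass 70% of its speed; a pose out of reach is approached as far as the arm can. A call with a gripper value outside its range is refused whole. The fingers move at their own pace and stop on an object; the grip force is fixed at half the most. Time passes only in rows, so rows that repeat a pose let the fingers close. It gives the time, the measured TCP pose, the force, the opening and the grip force at its end, in the units of the state.
- ctrl.get_obs(): the state, without advancing time (a new reading comes with each control period).
- ctrl.snapshot(name): name is "scene" or "side" or "wrist"; returns a dict with "img" (420x560x3 uint8, red, green, blue), "fx", "fy", "cx", "cy" (pixels), "dist_coeffs" ([k1, k2, p1, p2, k3] as OpenCV has them; the pictures are not rectified), "T" (4x4, takes a point from camera to world coordinates). Camera axes: x right, y up, looking along -z (the intrinsics and any distortion apply to the point x, -y, -z); pixel columns grow to the right and rows downward; lengths in m; the calibration is good to about 2 mm. A picture is of the moment at which its call begins. There is no depth.
- ctrl.close_job(): hands the job in; it is judged then, once.
Trained networks look in a picture, given as the dict that the camera call returned (one of the last four; its "shot" number tells which), for a name from the list of things; names that differ only in an ending like _2 or _b are one class to them, and where a whole thing is asked for, a point or a joint stands for the part that bears it (a point fixed in the world has none). Each returns a list of dicts, best first, with "score" (0 to 1); they miss things now and then, are a little off and sometimes report something else, mostly with a low value. They report only what shows in the picture. A call takes as long as a camera call. They do not tell look-alikes from the thing itself.
- ctrl.search_frame(picture, target): "at" ([column, row] in pixels, amid what is visible of it).
- ctrl.spot_point(picture, target): "at" ([column, row] in pixels: a listed point, or the origin of a listed thing).
The state is a dict: "clock": time; "joint_pos": joint angles; "qvel": joint speeds; "tau": joint torques, N m; "tool_pos": TCP position; "orientation": TCP orientation; "force": force on the tool from outside, world axes, zero at the start; "moment": the same for the moment, N m; "opening": finger opening in m; "gripper_force": force on a finger pad.
Only numpy, scipy, OpenCV 4.12 (cv2) and the standard library are available. Lean on these libraries where they do the work, as an engineer would, in place of code of your own. Each camera call takes 0.05 s, during which the arm holds its last target. There are 200 camera calls.

## Working session

There is one attempt and no reset: what is moved stays moved. The work goes in short steps, Python scripts to look and compute and a tool call to move; the robot and the scene stay as the last step left them, time stands still between calls to the robot, and variables do not carry over. Pictures are saved under pics/ and viewed, at most 17 in all, crops included, and the job is handed in when it is done.

Besides the shell and the picture viewer there is one more tool, called after "Emit:" in YAML: its name, and indented under it one key for each argument. apply_moves: Moves the arm, as the interface text tells. Its arguments: {"type":"object","properties":{"commands":{"type":"array"}},"required":["commands"]}

```bash
mkdir -p pics; ls
cat > h.py <<'E'
import numpy as np, cv2
from plant import ctrl
def px2w(s,at,z):
    K=np.array([[s["fx"],0,s["cx"]],[0,s["fy"],s["cy"]],[0,0,1]]);
    u=cv2.undistortPoints(np.array([[at]],float),K,np.array(s["dist_coeffs"],float))[0,0]
    T=np.array(s["T"]);d=T[:3,:3]@np.array([u[0],-u[1],-1.]);o=T[:3,3]
    return o+d*(z-o[2])/d[2]
def w2px(s,p):
    T=np.array(s["T"]);c=T[:3,:3].T@(np.array(p,float)-T[:3,3]);q=np.array([[c[0],-c[1],-c[2]]])
    K=np.array([[s["fx"],0,s["cx"]],[0,s["fy"],s["cy"]],[0,0,1]])
    return cv2.projectPoints(q,np.zeros(3),np.zeros(3),K,np.array(s["dist_coeffs"],float))[0][0,0]
def save(s,n,crop=None,k=1):
    im=s["img"][...,::-1]
    if crop: im=im[crop[1]:crop[3],crop[0]:crop[2]]
    cv2.imwrite("pics/"+n,cv2.resize(im,None,fx=k,fy=k,interpolation=cv2.INTER_CUBIC) if k!=1 else im)
E
python3 - <<'E'
from h import *
print(ctrl.nose_length,ctrl.get_obs())
ims=[]
for n in ["scene","side"]:
    s=ctrl.snapshot(n);save(s,n+"0.png")
    print(n,np.round(s["T"],3).tolist(),s["dist_coeffs"])
    for t in ["retractor_left","retractor_right","tray_purple","tray_green","case","dish","bottle","bur_stand"]:
        for r in ctrl.spot_point(s,t)[:3]: print(t,np.round(r["at"],1),round(r["score"],2),np.round(px2w(s,r["at"],0),3))
E
```

```text
pics
0.017 {'clock': 0.0, 'joint_pos': array([-6.02127139e+01,  2.05916800e+01,  6.35177158e-01, -2.01353314e-02,
       -7.01371039e+01, -1.65074714e+01]), 'qvel': array([ 0.02073627, -0.00037468, -0.09692096,  0.07907557,  0.06954701,
       -0.06885874]), 'tau': array([-1.07249463e-03, -5.82711911e+01,  2.93049181e+01,  6.99705362e+00,
        6.82194936e-03, -1.50198166e-04]), 'tool_pos': array([ 0.15493096, -0.65650903,  0.24263052]), 'orientation': array([ 1.79904873e+02, -8.45159999e-03, -1.66727035e+02]), 'force': array([-0.04640919,  0.58996938,  0.34719282]), 'moment': array([-0.01963759,  0.00486974, -0.01141631]), 'gripper_force': 0.0, 'opening': 0.08759787131828096}
scene [[0.852, -0.314, 0.419, 1.158], [0.523, 0.541, -0.659, -0.955], [-0.02, 0.78, 0.625, 0.945], [0.0, 0.0, 0.0, 1.0]] [-0.2028384  0.         0.         0.         0.       ]
retractor_left [314.7 157.6] 0.74 [0.442 0.363 0.   ]
retractor_left [237.  249.1] 0.63 [ 0.483 -0.143  0.   ]
retractor_left [301.2 275.5] 0.29 [ 0.683 -0.142  0.   ]
retractor_right [169.3 297.9] 0.76 [ 0.443 -0.375  0.   ]
tray_pur
[... 644 characters left out ...]
     ]
retractor_left [273.7 312.5] 0.98 [ 0.449  0.345 -0.   ]
retractor_right [275.2 313.1] 0.66 [0.445 0.345 0.   ]
retractor_right [367.9 161. ] 0.6 [ 0.441 -0.36  -0.   ]
retractor_right [212.5 289.8] 0.59 [0.593 0.33  0.   ]
tray_purple [330.1 194.3] 0.65 [ 0.486 -0.13   0.   ]
tray_green [299.9 241.9] 0.61 [0.485 0.103 0.   ]
case [320.3 157.3] 0.57 [ 0.582 -0.329  0.   ]
case [301.  242.5] 0.55 [0.481 0.104 0.   ]
case [367.  160.8] 0.18 [ 0.443 -0.36   0.   ]
dish [246.3 272.7] 0.86 [0.552 0.252 0.   ]
dish [215.1 290. ] 0.82 [0.588 0.328 0.   ]
dish [207.3 263.4] 0.55 [0.647 0.256 0.   ]
bottle [268. 178.] 0.64 [ 0.678 -0.152  0.   ]
bur_stand [216.9 238.7] 0.81 [0.672 0.164 0.   ]
```

View pics/scene0.png

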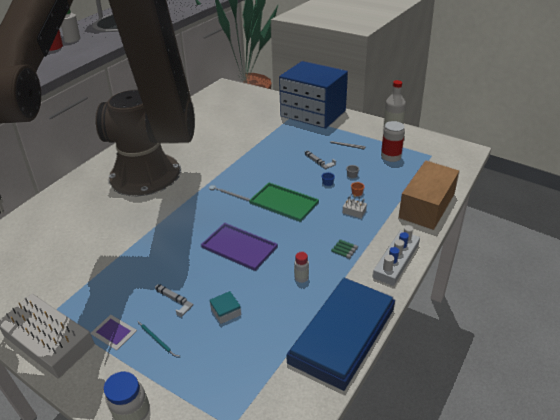

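View pics/side0.png

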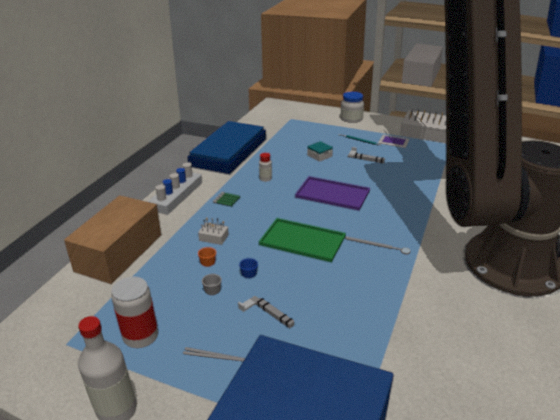

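Scene picture: two retractors at (320,158) and (173,297); case (226,306); red-capped bottle (301,267), with look-alikes being the big bottle (395,110) and the jars. The dish candidates are steel (352,172), blue (328,179) and orange (358,189), so I choose the grey one. Purple tray is at (239,245), green at (284,202), bur stand at (354,207). One mosaic crop will check handedness and the dish.

```bash
cat >> h.py <<'E'
def trays(s,z=0.012):
    hsv=cv2.cvtColor(s["img"],cv2.COLOR_RGB2HSV);out={}
    for n,lo,hi in [("tray_purple",(128,70,40),(155,255,255)),("tray_green",(50,100,40),(75,255,255))]:
        m=cv2.inRange(hsv,lo,hi);k,l,st,c=cv2.connectedComponentsWithStats(m)
        i=1+np.argmax(st[1:,4]);ys,xs=np.where(l==i)
        hull=cv2.convexHull(np.stack([xs,ys],1).astype(np.float32))[:,0]
        w=np.array([px2w(s,p,z)[:2] for p in hull]).astype(np.float32)
        (c,(a,b),t)=cv2.minAreaRect(w*1000)
        if a<b:t+=90;a,b=b,a
        out[n]=(np.round(np.array(c),1),round(a),round(b),round((t+45)%180-45,2))
    return out
E
python3 - <<'E'
from h import *
a=ctrl.snapshot("scene");b=ctrl.snapshot("side")
print(trays(a));print(trays(b))
def c(s,x,y,w=35): return cv2.resize(s["img"][y-w:y+w,x-w:x+w,::-1],(380,290),interpolation=cv2.INTER_CUBIC)
m=np.vstack([np.hstack([c(a,335,165),c(a,173,300)]),np.hstack([c(b,270,308),c(b,360,155)])])
cv2.imwrite("pics/m.png",m)
E
```

```text
{'tray_purple': (array([ 485.8, -138. ]), 177, 110, 0.2), 'tray_green': (array([486.1,  92.5]), 180, 109, 0.58)}
{'tray_purple': (array([ 479.2, -124.4]), 177, 116, 0.81), 'tray_green': (array([479. , 103.5]), 178, 116, -0.03)}
```

View pics/m.png

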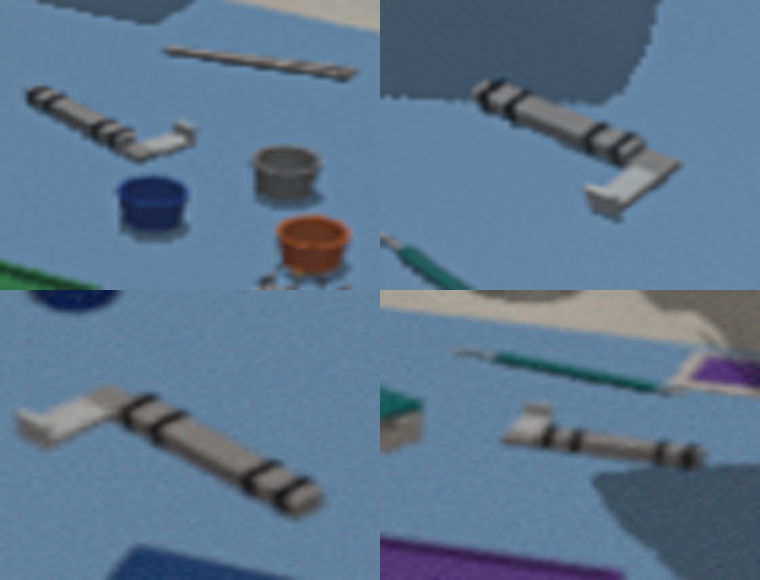

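Top-left panel: with the handle towards the viewer, the toe at (185,130) points left, so the retractor at y≈+0.35 is the left one. The one at y≈-0.37 has its toe at (605,200), pointing right. The grey dish at (285,172) is the steel one. I'm moving above the left retractor.

Emit:
apply_moves:
  commands:
    - [[32,53,2],0,0]
    - [[32,53,2],0,0]
    - [[32,53,2],0,0]
    - [[32,53,2],0,0]
    - [[32,53,2],0,0]
    - [[32,53,2],0,0]
    - [[32,53,2],0,0]
    - [[32,53,2],0,0]
    - [[32,53,2],0,0]
    - [[32,53,2],0,0]
    - [[32,53,2],0,0]
    - [[32,53,2],0,0]
    - [[32,53,2],0,0]
    - [[32,53,2],0,0]
    - [[32,53,2],0,0]
    - [[32,53,2],0,0]
    - [[32,53,2],0,0]
    - [[32,53,2],0,0]

```text
clock: 2.5
tool_pos: [0.4749, -0.1267, 0.2635]
orientation: [180.0, -0.0, -166.7]
force: [-0.2, -0.4, 0.3]
opening: 0.0878
gripper_force: 0.0
```

Run:
```python
from h import *
o=ctrl.get_obs();print(o["clock"],o["tool_pos"],o["orientation"])
s=ctrl.snapshot("wrist");save(s,"w1.png");print(np.round(s["T"],3).tolist(),s["fx"])
print(trays(s))
for t in ["tray_purple","tray_green"]:
  for r in ctrl.spot_point(s,t)[:1]: print(t,r,px2w(s,r["at"],0.0))
```

```text
2.5 [ 0.4748967  -0.12674788  0.26347825] [ 1.79998201e+02 -1.77387039e-02 -1.66660299e+02]
[[-0.232, -0.942, -0.243, 0.41], [0.973, -0.224, -0.058, -0.143], [0.001, -0.25, 0.968, 0.405], [0.0, 0.0, 0.0, 1.0]] 369.5872675599381
{'tray_purple': (array([ 481.7, -133.9]), 176, 107, -0.0), 'tray_green': (array([464.1,  93.9]), 141, 112, -0.05)}
tray_purple {'at': [275.3, 178.9], 'score': 0.82} [ 0.47808198 -0.13402276  0.        ]
tray_green {'at': [464.3, 227.7], 'score': 0.62} [0.48226474 0.09415291 0.        ]
```

View pics/w1.png

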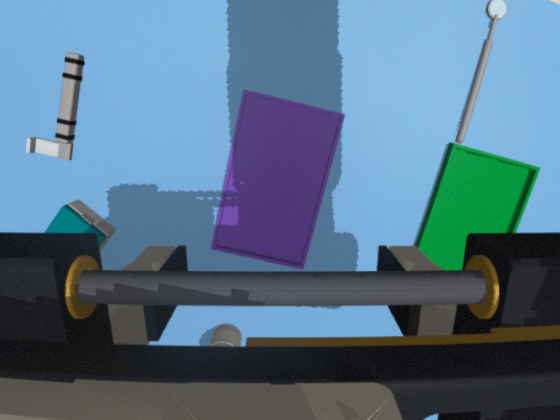

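Wrist picture: purple tray at (278,180), green tray partly at (480,200), right retractor at (68,110), case corner at (75,220). Purple tray centre ≈ (0.482,-0.134), yaw ≈ 0.

Emit:
apply_moves:
  commands:
    - [[3,46,0],0,0]
    - [[3,46,0],0,0]
    - [[3,46,0],0,0]
    - [[3,46,0],0,0]
    - [[3,46,0],0,0]
    - [[3,46,0],0,0]
    - [[3,46,0],0,0]
    - [[3,46,0],0,0]
    - [[3,46,0],0,0]
    - [[3,46,0],0,0]
    - [[3,46,0],0,0]
    - [[3,46,0],0,0]
    - [[3,46,0],0,0]
    - [[3,46,0],0,0]

```text
clock: 3.82
tool_pos: [0.5052, 0.3322, 0.2631]
orientation: [-180.0, -0.1, -166.8]
force: [0.4, 0.2, -0.1]
opening: 0.0873
gripper_force: 0.0
```

```bash
cat >> h.py <<'E'
def retr(s,t,tool):
    """handle axis by grey/black vs blue mat mask near detected point"""
    r=ctrl.spot_point(s,t)
    for q in r[:3]: print(t,np.round(q["at"],1),round(q["score"],2),np.round(px2w(s,q["at"],0.007),4))
    return r
E
python3 - <<'E'
from h import *
o=ctrl.get_obs();print(o["clock"],o["tool_pos"],o["orientation"])
s=ctrl.snapshot("wrist");save(s,"w2.png");retr(s,"retractor_left",o)
E
```

```text
3.8167 [0.50520378 0.33218315 0.26309772] [-1.79960198e+02 -5.02496930e-02 -1.66756110e+02]
retractor_left [311.2 130.7] 0.79 [0.4481 0.3497 0.007 ]
```

View pics/w2.png

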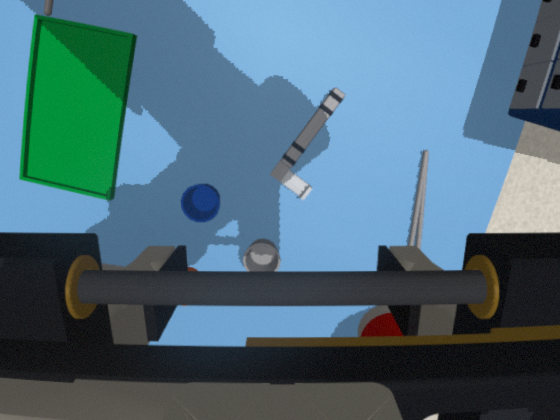

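Wrist picture: left retractor with butt (339,92) and band end (287,163), toe to (305,190). The steel dish is at (262,255), blue at (201,202), green tray at (78,107).

Run:
```python
from h import *
s=ctrl.snapshot("wrist");o=ctrl.get_obs();print(o["joint_pos"])
g=cv2.cvtColor(s["img"],cv2.COLOR_RGB2HSV)
m=(g[...,1]<60).astype(np.uint8); m[:70]=0;m[215:]=0;m[:,:250]=0;m[:,360:]=0
k,l,st,c=cv2.connectedComponentsWithStats(m)
i=1+np.argmax(st[1:,4]);print(st[i]);
for p in [(339,92),(287,163)]: print(px2w(s,p,.012))
a=px2w(s,(339,92),.012);b=px2w(s,(287,163),.012);d=b-a;print(np.hypot(*d[:2]),np.degrees(np.arctan2(d[1],d[0])), a+d*50/95)
print(trays(s))
```

```text
[ 5.17707802e+01  1.32295656e+01 -6.89082752e+00  2.57609344e-03
 -6.98597520e+01 -1.28589590e+02]
[295  88  50  61 858]
[0.40358341 0.36705784 0.012     ]
[0.48701903 0.33219275 0.012     ]
0.09042719300075605 -22.67849407290779 [0.4474969  0.34870779 0.012     ]Traceback (most recent call last):
  File "<stdin>", line 9, in <module>
  File "h.py", line 20, in trays
    i=1+np.argmax(st[1:,4]);ys,xs=np.where(l==i)
        ~~~~~~~~~^^^^^^^^^^
    return _wrapfunc(a, 'argmax', axis=axis, out=out, **kwds)
    return bound(*args, **kwds)
ValueError: attempt to get argmax of an empty sequence
```

Emit:
apply_moves:
  commands:
    - [[-5.7,1.7,-5],-0.627,0]
    - [[-5.7,1.7,-10],-0.627,0]
    - [[-5.7,1.7,-14],-0.627,0]
    - [[-5.7,1.7,-14],-0.627,0]
    - [[-5.7,1.7,-14],-0.627,0]
    - [[-5.7,1.7,-14],-0.627,0]
    - [[-5.7,1.7,-17],-0.627,0]
    - [[-5.7,1.7,-20],-0.627,0]
    - [[-5.7,1.7,-22],-0.627,0]
    - [[-5.7,1.7,-24],-0.627,0]
    - [[-5.7,1.7,-24.2],-0.627,0]
    - [[-5.7,1.7,-24.2],-0.627,0.5]
    - [[-5.7,1.7,-24.2],-0.627,1]
    - [[-5.7,1.7,-24.2],-0.627,1]
    - [[-5.7,1.7,-24.2],-0.627,1]
    - [[-5.7,1.7,-24.2],-0.627,1]
    - [[-5.7,1.7,-24.2],-0.627,1]
    - [[-5.7,1.7,-24.2],-0.627,1]
    - [[-5.7,1.7,-24.2],-0.627,1]

```text
clock: 5.55
tool_pos: [0.4481, 0.3502, 0.0218]
orientation: [180.0, 0.0, 157.4]
force: [-0.1, -0.8, 0.1]
opening: 0.0397
gripper_force: 0.0
```

Emit:
apply_moves:
  commands:
    - [[0,0,-0.1],0,1]
    - [[0,0,-0.1],0,1]
    - [[0,0,-0.1],0,1]
    - [[0,0,-0.1],0,1]
    - [[0,0,-0.1],0,1]
    - [[0,0,-0.1],0,1]
    - [[0,0,-0.1],0,1]
    - [[0,0,-0.1],0,1]
    - [[0,0,3],0,1]
    - [[0,0,6],0,1]
    - [[0,0,10],0,1]
    - [[0,0,14],0,1]
    - [[0,0,14],0,1]
    - [[0,0,14],0,1]

```text
clock: 6.72
tool_pos: [0.4489, 0.3513, 0.1646]
orientation: [179.7, 0.1, 157.4]
force: [-0.7, -1.0, -1.9]
opening: 0.0136
gripper_force: 30.0
```

Run:
```python
from h import *
s=ctrl.snapshot("wrist");save(s,"w3.png")
```

```text
(no output)
```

View pics/w3.png

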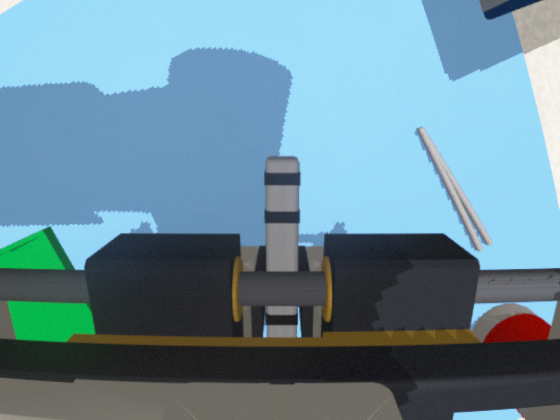

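The retractor is held square in the jaws: butt at (283,160), opening 13.6 mm. On to the purple tray.

Emit:
apply_moves:
  commands:
    - [[2.8,-49.2,0],0.394,1]
    - [[2.8,-49.2,0],0.394,1]
    - [[2.8,-49.2,0],0.394,1]
    - [[2.8,-49.2,0],0.394,1]
    - [[2.8,-49.2,0],0.394,1]
    - [[2.8,-49.2,0],0.394,1]
    - [[2.8,-49.2,0],0.394,1]
    - [[2.8,-49.2,0],0.394,1]
    - [[2.8,-49.2,0],0.394,1]
    - [[2.8,-49.2,0],0.394,1]
    - [[2.8,-49.2,0],0.394,1]
    - [[2.8,-49.2,0],0.394,1]
    - [[2.8,-49.2,0],0.394,1]
    - [[2.8,-49.2,0],0.394,1]
    - [[2.8,-49.2,-4],0.394,1]
    - [[2.8,-49.2,-7],0.394,1]
    - [[2.8,-49.2,-10],0.394,1]
    - [[2.8,-49.2,-10],0.394,1]

```text
clock: 8.27
tool_pos: [0.4716, -0.1411, 0.056]
orientation: [180.0, -0.6, 179.9]
force: [-1.6, 0.2, -0.1]
opening: 0.0137
gripper_force: 30.0
```

Run:
```python
from h import *
o=ctrl.get_obs();print(o["tool_pos"],o["orientation"])
s=ctrl.snapshot("scene");save(s,"s4.png",(170,190,310,290),5)
```

```text
[ 0.47157733 -0.14107115  0.05604022] [179.99397374  -0.59243508 179.91670373]
```

View pics/s4.png

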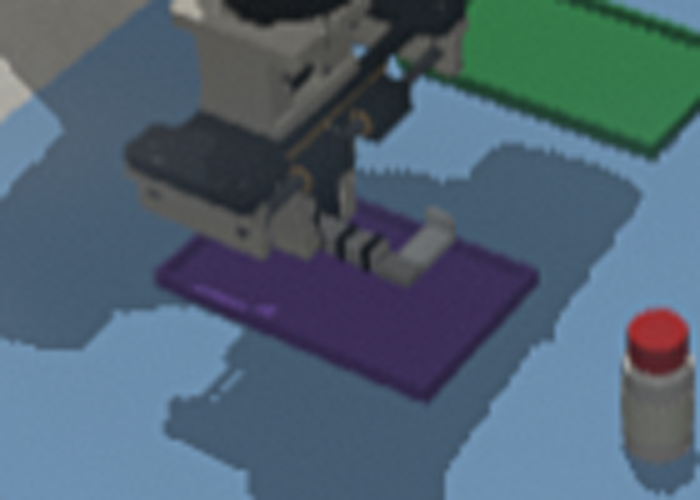

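The retractor hangs over the tray, toe at (430,240) and aligned. Letting the arm settle while lowering slightly.

Emit:
apply_moves:
  commands:
    - [[0,0,0],0,1]
    - [[0,0,0],0,1]
    - [[0,0,0],0,1]
    - [[0,0,0],0,1]

```text
clock: 8.65
tool_pos: [0.4771, -0.1417, 0.0631]
orientation: [180.0, 0.2, 180.0]
force: [-0.3, 0.1, -0.1]
opening: 0.0138
gripper_force: 30.0
```

Emit:
apply_moves:
  commands:
    - [[0,0,-1.5],0,1]
    - [[0,0,-2.7],0,1]
    - [[0,0,-3.3],0,1]
    - [[0,0,-3.7],0,1]
    - [[0,0,-3.7],0,1]
    - [[0,0,-3.7],0,1]
    - [[0,0,-3.7],0,1]
    - [[0,0,-3.7],0,1]

```text
clock: 9.32
tool_pos: [0.4764, -0.1419, 0.025]
orientation: [180.0, 0.0, 179.9]
force: [0.2, -0.5, -1.3]
opening: 0.0138
gripper_force: 30.0
```

Emit:
apply_moves:
  commands:
    - [[0,0,0],0,0.66]
    - [[0,0,0],0,0.66]
    - [[0,0,0],0,0.66]
    - [[0,0,0],0,0.66]
    - [[0,0,0.3],0,0.66]
    - [[0,0,1],0,0.66]
    - [[0,0,3],0,0.66]
    - [[0,0,7],0,0.66]
    - [[0,0,11],0,0.66]
    - [[0,0,15],0,0.5]
    - [[2,-21.5,23],0,0]
    - [[2,-21.5,23],0,0]
    - [[2,-21.5,23],0,0]
    - [[2,-21.5,23],0,0]
    - [[2,-21.5,23],0,0]
    - [[2,-21.5,23],0,0]
    - [[2,-21.5,23],0,0]
    - [[2,-21.5,23],0,0]
    - [[2,-21.5,23],0,0]
    - [[2,-21.5,23],0,0]

```text
clock: 10.98
tool_pos: [0.4957, -0.356, 0.2544]
orientation: [180.0, -0.0, 180.0]
force: [0.9, 1.0, 0.8]
opening: 0.0871
gripper_force: 0.0
```

Run:
```python
from h import *
o=ctrl.get_obs();print(o["tool_pos"],o["orientation"],o["joint_pos"])
s=ctrl.snapshot("wrist");save(s,"w5.png");retr(s,"retractor_right",o);retr(s,"retractor_left",o)
```

```text
[ 0.4956874  -0.35601472  0.25444642] [ 1.79976779e+02 -2.90555629e-02  1.79970312e+02] [-1.73780408e+01  1.41443616e+01 -6.92044679e+00 -1.44639421e-02
 -6.89698500e+01 -7.26464585e+01]
retractor_right [271.  130.7] 0.55 [ 0.4441 -0.3678  0.007 ]
retractor_left [477.  159.8] 0.78 [ 0.4727 -0.1463  0.007 ]
```

View pics/w5.png

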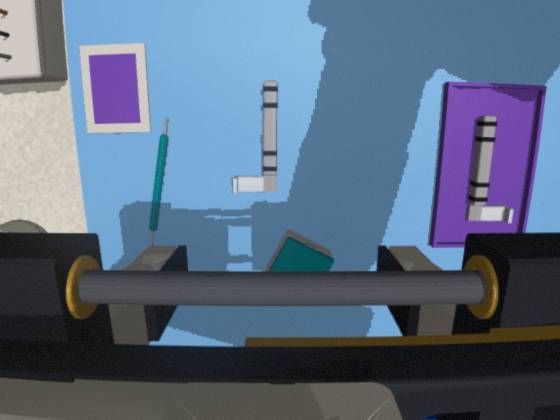

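Wrist picture: left retractor flat in the purple tray (485,165), right retractor from butt (270,83) to handle end (270,172). The case is at (300,258).

Run:
```python
from h import *
s=ctrl.snapshot("wrist");o=ctrl.get_obs();print(o["tool_pos"])
for A,B in [((270,82),(269.5,173)),((487,117),(478,203))]:
    a=px2w(s,A,.012);b=px2w(s,B,.012);d=b-a;print(np.hypot(*d[:2]),np.degrees(np.arctan2(d[1],d[0])), a+d*50/95)
print(trays(s))
```

```text
[ 0.49616949 -0.35609584  0.25467336]
0.09142437209478409 -0.6308290495240859 [ 0.44467029 -0.36909644  0.012     ]
0.09206799864965114 0.8930902810940482 [ 0.47612272 -0.14243276  0.012     ]Traceback (most recent call last):
  File "<stdin>", line 5, in <module>
  File "h.py", line 20, in trays
    i=1+np.argmax(st[1:,4]);ys,xs=np.where(l==i)
        ~~~~~~~~~^^^^^^^^^^
    return _wrapfunc(a, 'argmax', axis=axis, out=out, **kwds)
    return bound(*args, **kwds)
ValueError: attempt to get argmax of an empty sequence
```

Emit:
apply_moves:
  commands:
    - [[-5.1,-1.3,-4],-0.01,0]
    - [[-5.1,-1.3,-8],-0.01,0]
    - [[-5.1,-1.3,-12],-0.01,0]
    - [[-5.1,-1.3,-15],-0.01,0]
    - [[-5.1,-1.3,-18],-0.01,0]
    - [[-5.1,-1.3,-20],-0.01,0]
    - [[-5.1,-1.3,-22],-0.01,0]
    - [[-5.1,-1.3,-23],-0.01,0.3]
    - [[-5.1,-1.3,-23.4],-0.01,0.5]
    - [[-5.1,-1.3,-23.4],-0.01,1]
    - [[-5.1,-1.3,-23.4],-0.01,1]
    - [[-5.1,-1.3,-23.4],-0.01,1]
    - [[-5.1,-1.3,-23.4],-0.01,1]
    - [[-5.1,-1.3,-23.4],-0.01,1]
    - [[-5.1,-1.3,-23.4],-0.01,1]
    - [[-5.1,-1.3,-23.4],-0.01,1]
    - [[-5.1,-1.3,-23.4],-0.01,1]
    - [[-5.1,-1.3,-23.4],-0.01,1]
    - [[-5.1,-1.3,-23.4],-0.01,1]
    - [[-5.1,-1.3,-23.4],-0.01,1]

```text
clock: 12.85
tool_pos: [0.445, -0.3699, 0.0205]
orientation: [180.0, -0.0, 179.4]
force: [0.1, -0.5, 0.5]
opening: 0.0138
gripper_force: 30.0
```

Emit:
apply_moves:
  commands:
    - [[0,0,2],0,1]
    - [[0,0,6],0,1]
    - [[0,0,10],0,1]
    - [[3.2,47.4,11],0.01,1]
    - [[3.2,47.4,11],0.01,1]
    - [[3.2,47.4,11],0.01,1]
    - [[3.2,47.4,11],0.01,1]
    - [[3.2,47.4,11],0.01,1]
    - [[3.2,47.4,11],0.01,1]
    - [[3.2,47.4,11],0.01,1]
    - [[3.2,47.4,11],0.01,1]
    - [[3.2,47.4,11],0.01,1]
    - [[3.2,47.4,11],0.01,1]
    - [[3.2,47.4,11],0.01,1]
    - [[3.2,47.4,11],0.01,1]
    - [[3.2,47.4,11],0.01,1]
    - [[3.2,47.4,9],0.01,1]
    - [[3.2,47.4,6],0.01,1]
    - [[3.2,47.4,6],0.01,1]
    - [[3.2,47.4,6],0.01,1]

```text
clock: 14.52
tool_pos: [0.4759, 0.103, 0.0797]
orientation: [-179.9, -0.2, 179.9]
force: [0.2, -0.8, 1.0]
opening: 0.0135
gripper_force: 30.0
```

Run:
```python
from h import *
s=ctrl.snapshot("scene");a=save(s,"s6.png",(170,150,350,285),4)
```

```text
(no output)
```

View pics/s6.png

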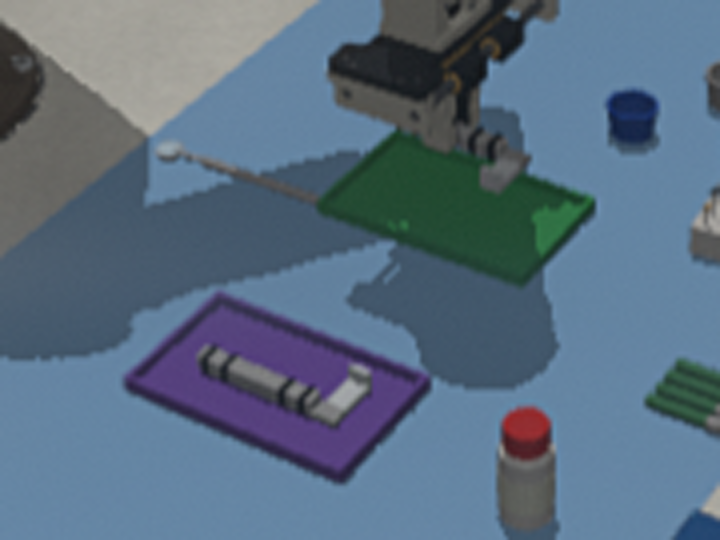

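Emit:
apply_moves:
  commands:
    - [[0,0,0],0,1]
    - [[0,0,0],0,1]
    - [[0,0,0],0,1]

```text
clock: 14.82
tool_pos: [0.4777, 0.1042, 0.0817]
orientation: [179.9, 0.1, 179.9]
force: [-0.1, -0.8, -0.3]
opening: 0.0133
gripper_force: 30.0
```

The left retractor lies well in the purple tray (285,380), and the right one hangs above green with its toe at (500,170). Lower and release.

Emit:
apply_moves:
  commands:
    - [[0,0,-2],0,1]
    - [[0,0,-4],0,1]
    - [[0,0,-5],0,1]
    - [[0,0,-5.6],0,1]
    - [[0,0,-5.6],0,1]
    - [[0,0,-5.6],0,1]
    - [[0,0,-5.6],0,1]
    - [[0,0,-5.6],0,0.66]
    - [[0,0,-5.6],0,0.66]
    - [[0,0,-5.6],0,0.66]
    - [[0,0,-5.6],0,0.66]
    - [[0,0,-5.4],0,0.66]
    - [[0,0,-4.5],0,0.66]
    - [[0,0,-2.5],0,0.66]
    - [[0,0,1],0,0.66]
    - [[0,0,5],0,0.66]
    - [[0,0,9],0,0.5]
    - [[0,0,13],0,0]
    - [[0,0,16],0,0]

```text
clock: 16.4
tool_pos: [0.4774, 0.104, 0.2452]
orientation: [179.9, 0.2, 180.0]
force: [1.1, 1.0, -0.4]
opening: 0.0445
gripper_force: 0.0
```

Emit:
apply_moves:
  commands:
    - [[17,-44,2],0,0]
    - [[17,-44,2],0,0]
    - [[17,-44,2],0,0]
    - [[17,-44,2],0,0]
    - [[17,-44,2],0,0]
    - [[17,-44,2],0,0]
    - [[17,-44,2],0,0]
    - [[17,-44,2],0,0]
    - [[17,-44,2],0,0]
    - [[17,-44,2],0,0]
    - [[17,-44,2],0,0]
    - [[17,-44,2],0,0]
    - [[17,-44,2],0,0]
    - [[17,-44,2],0,0]
    - [[17,-44,2],0,0]
    - [[17,-44,2],0,0]

```text
clock: 17.73
tool_pos: [0.6469, -0.335, 0.2613]
orientation: [180.0, 0.0, 180.0]
force: [-0.1, 0.9, 0.0]
opening: 0.0873
gripper_force: 0.0
```

Run:
```python
from h import *
o=ctrl.get_obs();print(o["tool_pos"],o["orientation"],o["joint_pos"])
s=ctrl.snapshot("wrist");save(s,"w7.png")
for t in ["case","bottle"]:
  for q in ctrl.spot_point(s,t)[:2]: print(t,q,px2w(s,q["at"],0))
hsv=cv2.cvtColor(s["img"],cv2.COLOR_RGB2HSV)
m=cv2.inRange(hsv,(80,120,50),(98,255,255))
k,l,st,c=cv2.connectedComponentsWithStats(m)
for i in np.argsort(-st[1:,4])[:3]+1:
    ys,xs=np.where(l==i);w=np.array([px2w(s,p,.034)[:2] for p in cv2.convexHull(np.stack([xs,ys],1).astype(np.float32))[:,0]]).astype(np.float32)*1000
    print(st[i],cv2.minAreaRect(w))
```

```text
[ 0.64686686 -0.33496282  0.26133834] [1.79999406e+02 3.18252665e-02 1.79984909e+02] [-1.21139765e+01  2.50896623e+01  9.93041531e+00 -7.51340660e-03
 -7.48097592e+01 -7.78991478e+01]
case {'at': [278.1, 124.3], 'score': 0.9} [ 0.58935222 -0.33971764  0.        ]
bottle {'at': [445.2, 206.5], 'score': 0.79} [ 0.67936075 -0.14911131  0.        ]
[ 242   86   75   77 3283] ((588.7671508789062, -338.81915283203125), (55.38230895996094, 55.71239471435547), 62.316898345947266)
[120   0  20  91 803] ((512.9053955078125, -481.2082824707031), (8.8909273147583, 84.1988525390625), 78.44994354248047)
[553 228   4   2   5] ((695.6626586914062, -35.14023208618164), (3.7308919429779053, 1.1525408029556274), 89.60726165771484)
```

View pics/w7.png

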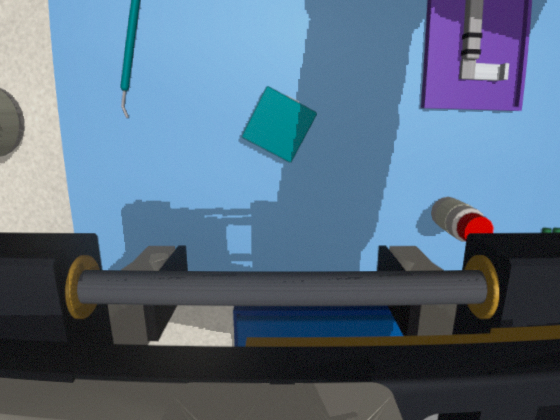

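Wrist picture: case lid at (279,124), faces at -27.7°; bottle base at (447,207), purple tray at (475,50). Now grasping the case.

Emit:
apply_moves:
  commands:
    - [[-5.8,-0.4,-4],-0.483,0]
    - [[-5.8,-0.4,-8],-0.483,0]
    - [[-5.8,-0.4,-12],-0.483,0]
    - [[-5.8,-0.4,-15],-0.483,0]
    - [[-5.8,-0.4,-16],-0.483,0]
    - [[-5.8,-0.4,-18],-0.483,0]
    - [[-5.8,-0.4,-20],-0.483,0]
    - [[-5.8,-0.4,-22],-0.483,0]
    - [[-5.8,-0.4,-23.4],-0.483,0]
    - [[-5.8,-0.4,-23.4],-0.483,0]
    - [[-5.8,-0.4,-23.4],-0.483,0.5]
    - [[-5.8,-0.4,-23.4],-0.483,0.6]
    - [[-5.8,-0.4,-23.4],-0.483,0.6]
    - [[-5.8,-0.4,-23.4],-0.483,0.6]
    - [[-5.8,-0.4,-23.4],-0.483,0.6]
    - [[-5.8,-0.4,-23.4],-0.483,0.6]
    - [[-5.8,-0.4,-23.4],-0.483,0.6]
    - [[-5.8,-0.4,-23.4],-0.483,0.6]

```text
clock: 19.38
tool_pos: [0.5895, -0.34, 0.0275]
orientation: [180.0, 0.1, 152.3]
force: [-1.1, 1.7, 5.4]
opening: 0.0559
gripper_force: 30.0
```

Emit:
apply_moves:
  commands:
    - [[0,0,2],0,0.6]
    - [[0,0,5],0,0.6]
    - [[0,0,8],0,0.6]
    - [[-10.8,32.1,9],0.483,0.6]
    - [[-10.8,32.1,9],0.483,0.6]
    - [[-10.8,32.1,9],0.483,0.6]
    - [[-10.8,32.1,9],0.483,0.6]
    - [[-10.8,32.1,9],0.483,0.6]
    - [[-10.8,32.1,9],0.483,0.6]
    - [[-10.8,32.1,9],0.483,0.6]
    - [[-10.8,32.1,9],0.483,0.6]
    - [[-10.8,32.1,9],0.483,0.6]
    - [[-10.8,32.1,9],0.483,0.6]
    - [[-10.8,32.1,6],0.483,0.6]
    - [[-10.8,32.1,4],0.483,0.6]
    - [[-10.8,32.1,4],0.483,0.6]
    - [[-10.8,32.1,4],0.483,0.6]
    - [[-10.8,32.1,4],0.483,0.6]

```text
clock: 20.88
tool_pos: [0.4817, -0.0195, 0.0672]
orientation: [-180.0, 0.0, 179.9]
force: [-0.5, 0.1, -0.6]
opening: 0.0559
gripper_force: 30.0
```

Run:
```python
from h import *
s=ctrl.snapshot("scene");save(s,"s8.png",(170,150,350,285),4);print(trays(s))
s=ctrl.snapshot("side");print(trays(s))
```

```text
{'tray_purple': (array([ 485.1, -137.8]), 180, 110, -0.1), 'tray_green': (array([500.4,  91.2]), 151, 112, 0.6)}
{'tray_purple': (array([ 444.7, -123.8]), 117, 108, 90.81), 'tray_green': (array([479.1, 103.3]), 178, 116, -0.27)}
```

View pics/s8.png

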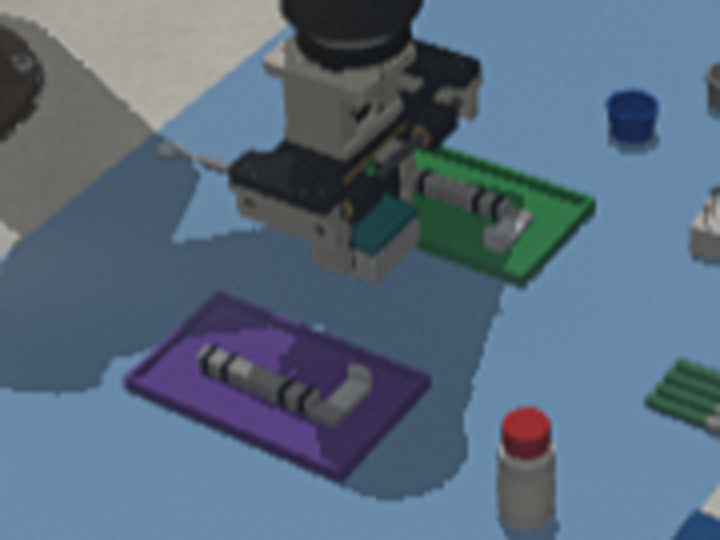

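Both retractors lie in their trays, and the case at (385,230) is square between them. Lower, release and go on to the dish.

Emit:
apply_moves:
  commands:
    - [[0,0,-2],0,0.6]
    - [[0,0,-3.2],0,0.6]
    - [[0,0,-3.95],0,0.6]
    - [[0,0,-3.95],0,0.6]
    - [[0,0,-3.95],0,0.6]
    - [[0,0,-3.95],0,0.6]
    - [[0,0,-3.95],0,0.25]
    - [[0,0,-3.95],0,0.25]
    - [[0,0,-3.95],0,0.25]
    - [[0,0,-3.95],0,0.25]
    - [[0,0,-3.5],0,0.25]
    - [[0,0,-2],0,0.25]
    - [[0,0,1],0,0.25]
    - [[0,0,5],0,0.25]
    - [[0,0,9],0,0.2]
    - [[0,0,13],0,0]
    - [[0,0,17],0,0]
    - [[0,0,19],0,0]

```text
clock: 22.48
tool_pos: [0.4823, -0.019, 0.2624]
orientation: [179.9, 0.4, 180.0]
force: [0.4, 0.3, -0.2]
opening: 0.0843
gripper_force: 0.0
```

Emit:
apply_moves:
  commands:
    - [[16.5,34,0],0,0]
    - [[16.5,34,0],0,0]
    - [[16.5,34,0],0,0]
    - [[16.5,34,0],0,0]
    - [[16.5,34,0],0,0]
    - [[16.5,34,0],0,0]
    - [[16.5,34,0],0,0]
    - [[16.5,34,0],0,0]
    - [[16.5,34,0],0,0]
    - [[16.5,34,0],0,0]
    - [[16.5,34,0],0,0]
    - [[16.5,34,0],0,0]
    - [[16.5,34,0],0,0]
    - [[16.5,34,0],0,0]

```text
clock: 23.65
tool_pos: [0.6458, 0.3199, 0.2575]
orientation: [180.0, 0.0, 179.9]
force: [0.1, 0.0, 0.4]
opening: 0.0877
gripper_force: 0.0
```

Run:
```python
from h import *
o=ctrl.get_obs();print(o["tool_pos"],o["orientation"],o["joint_pos"])
s=ctrl.snapshot("wrist");save(s,"w9.png")
for t in ["dish","bur_stand"]:
  for q in ctrl.spot_point(s,t)[:4]: print(t,np.round(q["at"],1),round(q["score"],2),px2w(s,q["at"],0))
```

```text
[0.6457941  0.31993181 0.2575373 ] [1.79971170e+02 3.79703035e-02 1.79883006e+02] [ 4.17903793e+01  2.44300132e+01  8.40603986e+00  4.06420745e-03
 -7.39285118e+01 -1.31908487e+02]
dish [217.3  83.5] 0.81 [0.54632442 0.2525983  0.        ]
dish [292.7 131.1] 0.61 [0.59536075 0.33090422 0.        ]
dish [220.5 185.4] 0.57 [0.65374111 0.25202377 0.        ]
bur_stand [141.7 211. ] 0.77 [0.68271197 0.16116881 0.        ]
```

View pics/w9.png

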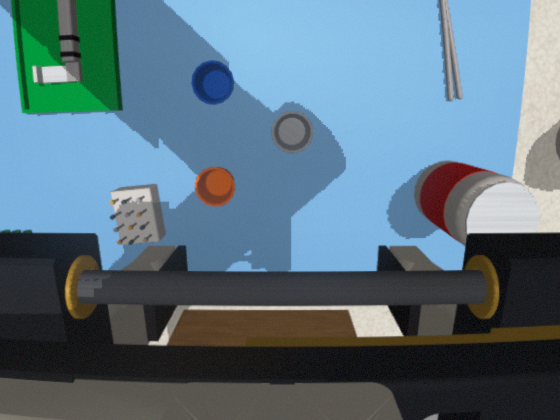

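Wrist picture: steel dish at (292,131), blue (213,82), orange (215,186), bur stand (137,212). Grasping the grey one.

Emit:
apply_moves:
  commands:
    - [[-5.2,1,-4],0,0]
    - [[-5.2,1,-8],0,0]
    - [[-5.2,1,-12],0,0]
    - [[-5.2,1,-16],0,0]
    - [[-5.2,1,-18],0,0.1]
    - [[-5.2,1,-20],0,0.1]
    - [[-5.2,1,-22],0,0.1]
    - [[-5.2,1,-23.4],0,0.1]
    - [[-5.2,1,-23.4],0,0.1]
    - [[-5.2,1,-23.4],0,0.6]
    - [[-5.2,1,-23.4],0,0.7]
    - [[-5.2,1,-23.4],0,0.7]
    - [[-5.2,1,-23.4],0,0.7]
    - [[-5.2,1,-23.4],0,0.7]
    - [[-5.2,1,-23.4],0,0.7]
    - [[-5.2,1,-23.4],0,0.7]
    - [[-5.2,1,-23.4],0,0.7]
    - [[-5.2,1,-23.4],0,0.7]

```text
clock: 25.3
tool_pos: [0.5942, 0.3312, 0.0232]
orientation: [180.0, 0.0, 179.9]
force: [-2.0, -0.1, 5.5]
opening: 0.0399
gripper_force: 30.0
```

Emit:
apply_moves:
  commands:
    - [[0,0,0],0,0.7]
    - [[0,0,0],0,0.7]
    - [[0,0,3],0,0.7]
    - [[0,0,7],0,0.7]
    - [[0,0,11],0,0.7]
    - [[0,0,15],0,0.7]
    - [[0,0,19],0,0.7]
    - [[0,0,19],0,0.7]
    - [[0,0,19],0,0.7]

```text
clock: 26.05
tool_pos: [0.595, 0.332, 0.2157]
orientation: [179.8, 0.2, 179.9]
force: [0.9, -0.3, -2.5]
opening: 0.0398
gripper_force: 30.0
```

Run:
```python
from h import *
s=ctrl.snapshot("wrist");print(ctrl.get_obs()["tool_pos"])
save(s,"w10.png")
s=ctrl.snapshot("scene")
hsv=cv2.cvtColor(s["img"],cv2.COLOR_RGB2HSV)
m=cv2.inRange(hsv,(80,120,40),(95,255,255));m[:,:200]=0;m[290:]=0
k,l,st,c=cv2.connectedComponentsWithStats(m)
i=np.argmax(st[1:,4])+1
ys,xs=np.where(l==i);w=np.array([px2w(s,p,.034)[:2] for p in cv2.convexHull(np.stack([xs,ys],1).astype(np.float32))[:,0]]).astype(np.float32)*1000
print(st[i],cv2.minAreaRect(w),trays(s))
```

```text
[0.59389666 0.3312668  0.21308573]
[249 206  26  18 264] ((480.9792785644531, -18.85582733154297), (57.10293960571289, 60.450408935546875), 0.1896141767501831) {'tray_purple': (array([ 486.3, -137.4]), 178, 109, -0.16), 'tray_green': (array([486.3,  92.2]), 180, 111, 1.21)}
```

View pics/w10.png

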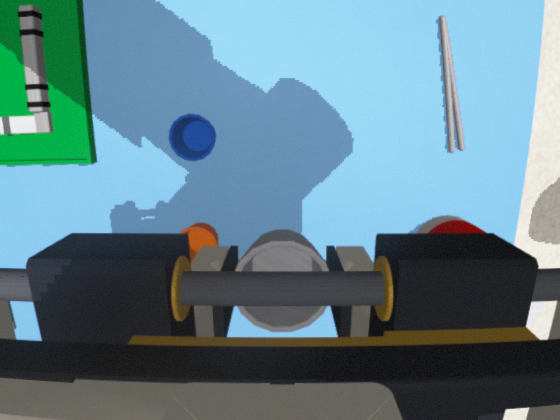

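Run:
```python
from h import *
s=ctrl.snapshot("wrist");p=ctrl.get_obs()["tool_pos"];print(p,ctrl.get_obs()["opening"])
z=p[2]+.0048
for q in [(282,281),(282,330),(282,232),(233,281),(331,281)]: print(px2w(s,q,z)-p)
print(w2px(s,[p[0],p[1],z]))
q=px2w(s,(292,131),.028);
```

```text
[0.5932421  0.33056983 0.21075922] 0.04021066404411571
[-0.00200262 -0.00055399  0.0048    ]
[ 0.0206545  -0.00055511  0.0048    ]
[-0.02278882 -0.00055265  0.0048    ]
[-0.00195901 -0.02038679  0.0048    ]
[-0.00194847  0.01927964  0.0048    ]
[283.36607828 285.514898  ]
```

The dish sits centred in the jaws (282,281), offset about 1–2 mm. Carry it to the case.

Emit:
apply_moves:
  commands:
    - [[-11.1,-35,0],0,0.7]
    - [[-11.1,-35,0],0,0.7]
    - [[-11.1,-35,0],0,0.7]
    - [[-11.1,-35,0],0,0.7]
    - [[-11.1,-35,0],0,0.7]
    - [[-11.1,-35,0],0,0.7]
    - [[-11.1,-35,0],0,0.7]
    - [[-11.1,-35,0],0,0.7]
    - [[-11.1,-35,0],0,0.7]
    - [[-11.1,-35,-4],0,0.7]
    - [[-11.1,-35,-8],0,0.7]
    - [[-11.1,-35,-11],0,0.7]
    - [[-11.1,-35,-13],0,0.7]
    - [[-11.1,-35,-13],0,0.7]
    - [[-11.1,-35,-13],0,0.7]
    - [[-11.1,-35,-13],0,0.7]
    - [[-11.1,-35,-13],0,0.7]

```text
clock: 27.62
tool_pos: [0.484, -0.0186, 0.0838]
orientation: [180.0, 0.1, 180.0]
force: [-0.2, -0.7, -0.6]
opening: 0.04
gripper_force: 30.0
```

Emit:
apply_moves:
  commands:
    - [[-0.1,-0.1,-1.2],0,0.7]
    - [[-0.1,-0.1,-2],0,0.7]
    - [[-0.1,-0.1,-2.5],0,0.7]
    - [[-0.1,-0.1,-2.6],0,0.7]
    - [[-0.1,-0.1,-2.6],0,0.7]
    - [[-0.1,-0.1,-2.6],0,0.7]
    - [[-0.1,-0.1,-2.6],0,0.7]

```text
clock: 28.2
tool_pos: [0.4823, -0.0198, 0.0572]
orientation: [180.0, 0.0, 179.9]
force: [-2.2, 1.8, 6.3]
opening: 0.0399
gripper_force: 30.0
```

Emit:
apply_moves:
  commands:
    - [[0,0,0],0,0.3]
    - [[0,0,0],0,0.3]
    - [[0,0,0],0,0.3]
    - [[0,0,0],0,0.3]
    - [[0,0,0.5],0,0.3]
    - [[0,0,2],0,0.3]
    - [[0,0,5],0,0.3]
    - [[0,0,9],0,0.2]
    - [[0,0,13],0,0]
    - [[0,0,16],0,0]
    - [[17,-13,16],0,0]
    - [[17,-13,16],0,0]
    - [[17,-13,16],0,0]
    - [[17,-13,16],0,0]
    - [[17,-13,16],0,0]
    - [[17,-13,16],0,0]
    - [[17,-13,16],0,0]
    - [[17,-13,16],0,0]
    - [[17,-13,16],0,0]

```text
clock: 29.78
tool_pos: [0.6513, -0.1495, 0.2167]
orientation: [180.0, -0.0, 179.9]
force: [0.3, 0.2, 0.2]
opening: 0.0874
gripper_force: 0.0
```

Run:
```python
from h import *
print(ctrl.get_obs()["tool_pos"])
s=ctrl.snapshot("wrist");save(s,"w11.png")
for n in ["wrist","scene","side"]:
  if n!="wrist": s=ctrl.snapshot(n)
  for q in ctrl.spot_point(s,"bottle")[:2]: print(n,np.round(q["at"],1),round(q["score"],2),px2w(s,q["at"],0))
```

```text
[ 0.65132881 -0.14949149  0.21669278]
wrist [284.5 217. ] 0.81 [ 0.68366709 -0.1475203   0.        ]
scene [302.6 275.7] 0.9 [ 0.68614299 -0.14065352  0.        ]
side [268.3 181. ] 0.59 [ 0.66986028 -0.13612337  0.        ]
```

View pics/w11.png

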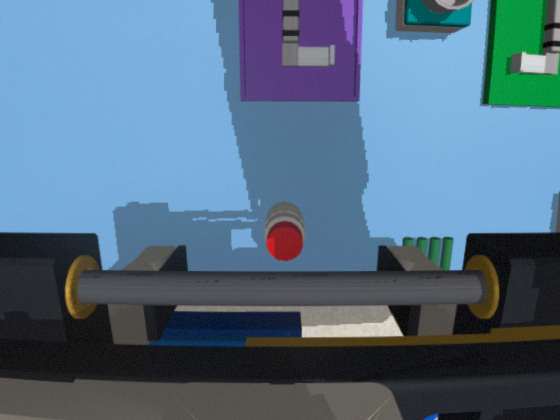

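Run:
```python
from h import *
s=ctrl.snapshot("wrist");print(px2w(s,(285,241),.076))
```

```text
[ 0.68353383 -0.14749678  0.076     ]
```

Emit:
apply_moves:
  commands:
    - [[3.2,0.2,-3],0,0]
    - [[3.2,0.2,-7],0,0]
    - [[3.2,0.2,-10],0,0]
    - [[3.2,0.2,-13],0,0]
    - [[3.2,0.2,-15],0,0]
    - [[3.2,0.2,-17],0,0]
    - [[3.2,0.2,-17.7],0,0]
    - [[3.2,0.2,-17.7],0,0]
    - [[3.2,0.2,-17.7],0,0.6]
    - [[3.2,0.2,-17.7],0,0.75]
    - [[3.2,0.2,-17.7],0,0.75]
    - [[3.2,0.2,-17.7],0,0.75]
    - [[3.2,0.2,-17.7],0,0.75]
    - [[3.2,0.2,-17.7],0,0.75]
    - [[3.2,0.2,-17.7],0,0.75]
    - [[3.2,0.2,-17.7],0,0.75]
    - [[3.2,0.2,-17.7],0,0.75]
    - [[3.2,0.2,-17.7],0,0.75]
    - [[3.2,0.2,-17.7],0,0.75]
    - [[3.2,0.2,-17.7],0,0.75]

```text
clock: 31.8
tool_pos: [0.6841, -0.1479, 0.0396]
orientation: [-180.0, 0.0, 179.9]
force: [-1.3, 0.2, 1.6]
opening: 0.0353
gripper_force: 30.0
```

Emit:
apply_moves:
  commands:
    - [[0,0,2],0,0.75]
    - [[0,0,5],0,0.75]
    - [[-8,12.9,5],0,0.75]
    - [[-8,12.9,5],0,0.75]
    - [[-8,12.9,5],0,0.75]
    - [[-8,12.9,5],0,0.75]
    - [[-8,12.9,5],0,0.75]
    - [[-10,12.9,4],0,0.75]
    - [[-12,12.9,3],0,0.75]
    - [[-13.3,12.9,2],0,0.75]
    - [[-13.3,12.9,2],0,0.75]
    - [[-13.3,12.9,2],0,0.75]
    - [[-13.3,12.9,2],0,0.75]

```text
clock: 32.88
tool_pos: [0.552, -0.0189, 0.06]
orientation: [-180.0, 0.1, 179.9]
force: [-0.4, -0.5, -0.1]
opening: 0.0352
gripper_force: 30.0
```

Run:
```python
from h import *
s=ctrl.snapshot("side");a=s["img"][170:280,220:390,::-1]
b=ctrl.snapshot("scene")["img"][160:270,210:380,::-1]
cv2.imwrite("pics/p12.png",cv2.resize(np.vstack([a,b]),None,fx=2.7,fy=2.7,interpolation=cv2.INTER_CUBIC))
```

```text
(no output)
```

View pics/p12.png

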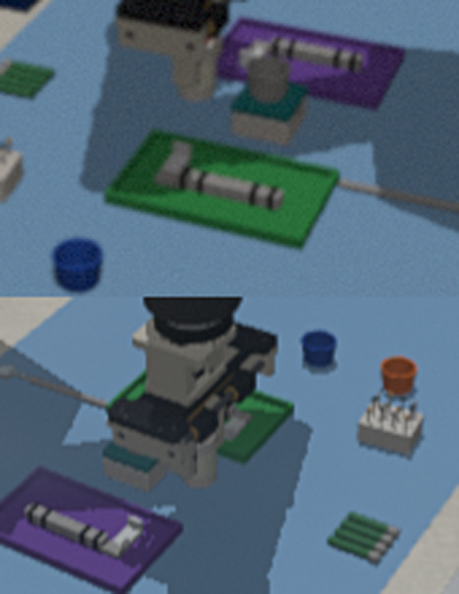

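The dish stands on the lid at (268,75) in the side view, with the bottle in line behind the case. Lower, release and retreat.

Emit:
apply_moves:
  commands:
    - [[-0.1,0,-1],0,0.75]
    - [[-0.1,0,-1.7],0,0.75]
    - [[-0.1,0,-2],0,0.75]
    - [[-0.1,0,-2],0,0.75]
    - [[-0.1,0,-2],0,0.75]
    - [[-0.1,0,-2],0,0.75]
    - [[-0.1,0,-2],0,0.4]
    - [[-0.1,0,-2],0,0.4]
    - [[-0.1,0,-2],0,0.4]
    - [[-0.1,0,-2],0,0.4]
    - [[-0.1,0,-2],0,0.4]
    - [[-0.1,0,-1],0,0.4]
    - [[-0.1,0,1],0,0.4]
    - [[-0.1,0,4],0,0.4]
    - [[-0.1,0,8],0,0.4]
    - [[-0.1,0,12],0,0.2]
    - [[-0.1,0,16],0,0]
    - [[-0.1,0,20],0,0]
    - [[4,0,20],0,0]
    - [[4,0,20],0,0]

```text
clock: 34.65
tool_pos: [0.5962, -0.0186, 0.2635]
orientation: [180.0, 0.5, 180.0]
force: [0.9, -0.1, -0.5]
opening: 0.0807
gripper_force: 0.0
```

Run:
```python
from h import *
s=ctrl.snapshot("wrist");save(s,"w13.png");print(ctrl.get_obs()["tool_pos"],trays(s))
for t,z in [("case",0),("dish",.034),("bottle",0)]:
  for q in ctrl.spot_point(s,t)[:1]: print(t,np.round(q["at"],1),round(q["score"],2),px2w(s,q["at"],z))
```

```text
[ 0.5931467  -0.01870949  0.26116813] {'tray_purple': (array([ 492.9, -133.4]), 154, 108, -0.17), 'tray_green': (array([493. ,  95.3]), 155, 108, -0.02)}
dish [280.1  64.2] 0.8 [ 0.48331889 -0.02086621  0.034     ]
bottle [281.8 133.9] 0.88 [ 0.55088864 -0.01914248  0.        ]
```

View pics/w13.png

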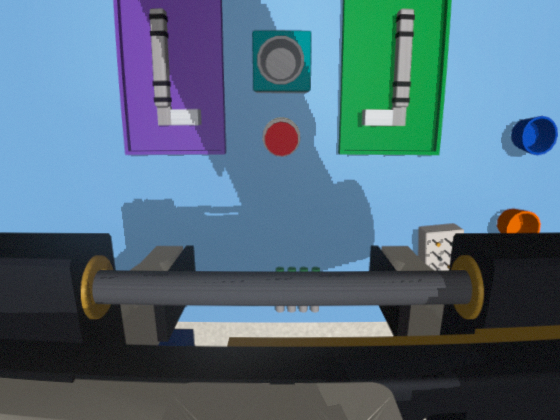

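The picture shows everything in place: retractors lengthwise at (162,65) and (402,65), dish centred on the lid (281,60), bottle in line behind it (281,138), bur stand untouched.

```bash
python3 -c "
from plant import ctrl
print(ctrl.close_job())"
```

```text
the job is handed in; nothing more can be done
None
```

The layout is done as asked and handed in at about 35 s on the robot's clock: retractors in their trays, case between them, dish on the lid, bottle about 23 mm behind the case, bur stand untouched, everything let go (the hand-in call reported no verdict).

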